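# Tip the beads from the hanging cup into the ultrasonic basket

## Task

Lift the tall square cup of beads up off its hooks on the rail rack and lean it over the rim of the wire basket, its foot on the bench and its mouth above the basket, and let go. Then take it again lower down, near its foot, and tip it on over the rim until all five beads have rolled into the basket; lower it back, leave it leaning empty on the rim, let go. Gently: do not bang the basket, unhook or knock the two short cups, or push about anything else on the bench.

Things in the scene. Friction and masses are not known exactly. Their poses are not given: they have to be found in the camera images.
- rack: fixed low steel rail rack (all sizes in mm), an open frame 312 wide, 166 high. Origin on the bench under the middle of the row of hung cups; y along the row, x from the cups to the frame, away from the robot. Rubber bumper rail touches the cups' backs at z = 99 to 113; top rail at x = 50 to 60, z up to 166
- rack_hook (a point): stalk of the middle double hook, at its tips' height 171.5 (rack x = 34). Three double hooks 95 apart along the rack's y, each two upturned wire prongs 5 thick, 16 apart. A hung cup's loop must rise 14 to clear the tips; then the cup can be drawn off towards the robot (rack -x)
- tall_cup: the tall cup: open square steel tube with a bottom, 42 x 42 outside, 170 tall, wall 2.5, about 0.22 kg; the two other cups on the rack are only 100 tall. Origin at the centre of its underside, z to the mouth, x to its back. Hung, it is nearly upright, axes as the rack's, foot 20 above the bench, mouth at 190; its top is free to grip from above across its y sides, 53 clear of the next cups
- cup_loop (a point): middle of the bar of the wire loop at the tall cup's back by which it hangs: wire 5 thick, 37 wide along the cup's y, 39 behind the cup's axis (outer edge 41.5), 140 above the foot
- cup_mid (a point): centre of the tall cup, half-way up (85 above the foot), axes as the cup
- cup_mouth (a point): centre of the tall cup's open mouth, 170 above the foot
- cup_foot (a point): centre of the tall cup's underside
- basket: stainless wire basket (does not move) of an ultrasonic cleaner, open at the top: 200 (x) x 130 (y) x 75 high. Origin at the centre of its underside on the bench; x away from the robot, y to its left. A wire handle 70 long stands 25 above the rim at each short end (x = -104, +104). Beads in it rest with centres 14 above the bench. The bench beside its left (+y) long side, towards the rack, is kept free
- basket_rim (a point): top of the rim wire, middle of the basket's left long side (basket y = 62, height 75); wire centre 3 below it; axes as the basket
- bead0_center (a point): centre of one of the five cast silver beads, 16 in diameter, 12 g, which lie loose at the bottom of the tall cup
- bead1_center (a point): centre of one of the five cast silver beads, 16 in diameter, 12 g, which lie loose at the bottom of the tall cup
- bead2_center (a point): centre of one of the five cast silver beads, 16 in diameter, 12 g, which lie loose at the bottom of the tall cup
- bead3_center (a point): centre of one of the five cast silver beads, 16 in diameter, 12 g, which lie loose at the bottom of the tall cup
- bead4_center (a point): centre of one of the five cast silver beads, 16 in diameter, 12 g, which lie loose at the bottom of the tall cup
- short_cup_a: short square steel cup, 42 x 42 x 100 tall, hung beside the tall one by the same loop, mouth at height 190; leave hanging. Origin at the centre of its underside
- short_cup_b: short square steel cup, 42 x 42 x 100 tall, hung beside the tall one by the same loop, mouth at height 190; leave hanging. Origin at the centre of its underside
- flux_jar: amber jar, diameter 48, height 58; leave alone. Origin under its centre
- doming_block: steel cube of 50 with hollows; leave alone. Origin under its centre
- charcoal_block: dark charcoal block 70 x 120 x 30; leave alone. Origin under its centre
- hammer: small hammer lying along its x, 240 long; leave alone
- brush: brush lying along its x, 190 long; leave alone
- tweezers: steel tweezers lying along their x, 160 long; leave alone
Things that resemble listed ones, but are neither listed nor needed, are in the scene too. What is shaped like the tall_cup but pink or turquoise is not meant.

How it is judged:
By the outcome, as a careful person would: the job done as asked, in the order asked, and still so for the second after the job is handed in, with the robot touching nothing.
It also fails if it takes over 67 s, if anything falls off the work surface, if the arm or the gripper's body presses on something with over 40 N, if the wrist force passes 120 N, or if a joint passes its speed limit or range.

## Robot

A 6-joint arm with a two-finger parallel gripper is mounted at the origin on the work surface. World frame = base frame: x ahead of the robot, y to its left, z up, the work surface at z = 0. Lengths are in m, angles in rad, forces in N, time in s.
With the tool pointing down it reaches from about 0.35 to 0.725 m from the base axis. Payload 6 kg.
Tool frame: the origin (TCP) lies at the very end of the fingers, on their centre line; the grasp point (between the pads) lies 19 mm behind it (robot.grip_depth is the distance from the TCP to the grasp point, in m); z points along the fingers, y is the line along which they close (so a half turn about z gives the same grasp; the last joint's range is limited). The gripper opens to 85 mm and grips with 20 to 120 N. Pads are 22 mm wide; open, the fingers measure 114 mm over their backs; the gripper's body (76 mm by 85 mm) begins 54 mm behind the grasp point. The pads swing forward as they close: fully open they stand 13 mm farther back than shut.
Start: joints at [-1.009, 0.04, 0.085, 0, -1.615, -0.334], TCP at [0.136, -0.584, 0.198] pointing down, gripper open.
Joint ranges: [-2.56, 2.56], [-1.29, 2.01], [-1.08, 1.49], [-3.29, 1.98], [-2.81, -0.18], [-2.99, 2.99]. Speed limits (rad/s): [2.57, 2.57, 3.01, 3.14, 3.14, 3.14].

## Interface

Orientations are given as [roll, pitch, yaw] about the fixed x, y, z axes, in that order (R = Rz(yaw) Ry(pitch) Rx(roll)).
In Python, from bench import monitor, snapshot, robot gives the robot as it stands.
- The arm moves only by the tool step_arm, never from a script. Its argument "plan" is a list that holds one entry, the list of rows, each a list of 4 numbers: the shift along the tool's x, y, z in units of 30 mm (1.0 is 30 mm), then the turn about the tool's z in units of 6 degrees (1.0 is 6 degrees). In form: [[[dx, dy, dz, yaw], ...]]. A call has 1 to 5 rows; each row is the pose to reach, as a shift and turn from the pose commanded when the call began, along the tool's axes at that moment; what a row does not reach only later rows make up. A row lasts 1/10 s, in which the tool goes at most 50 mm and 8.59 degrees, less where a joint would pass 70% of its speed; a pose out of reach is approached as far as the arm can. A call with a gripper value outside its range is refused whole. "grip" is the finger opening in mm, from 0 to 85.4, set as the call begins (left out, the last holds). The fingers move at their own pace and stop on an object; the grip force is fixed at half the most. Time passes only in rows, so rows that repeat a pose let the fingers close. It gives the time, the measured TCP pose, the force, the opening and the grip force at its end, in the units of the state.
- monitor.state(): the state, without advancing time (a new reading comes with each control period).
- snapshot(name): name is "scene" or "top" or "wrist"; returns a dict with "frame" (400x640x3 uint8, red, green, blue), "camera_matrix" (3x3 intrinsics, pixels), "camera_from_world" (4x4, takes a point from world to camera coordinates). Camera axes: x right, y up, looking along -z (the intrinsics and any distortion apply to the point x, -y, -z); pixel columns grow to the right and rows downward; lengths in m; the calibration is good to about 2 mm. A picture is of the moment at which its call begins. There is no depth.
- robot.close_job(): hands the job in; it is judged then, once.
The state is a dict: "time_s": time; "joints": joint angles; "joint_vel": joint speeds; "joint_efforts": joint torques, N m; "tool_pos": TCP position; "ee_rot": TCP orientation; "wrist_force": force on the tool from outside, world axes, zero at the start; "torque": the same for the moment, N m; "finger_gap": finger opening in m; "grip_force": force on a finger pad.
Only numpy, scipy, OpenCV 4.12 (cv2) and the standard library are available. Lean on these libraries where they do the work, as an engineer would, in place of code of your own. Each camera call takes 0.05 s, during which the arm holds its last target. There are 200 camera calls.

## Working session

There is one attempt and no reset: what is moved stays moved. The work goes in short steps, Python scripts to look and compute and a tool call to move; the robot and the scene stay as the last step left them, time stands still between calls to the robot, and variables do not carry over. Pictures are saved under pics/ and viewed, at most 10 in all, crops included, and the job is handed in when it is done.

Besides the shell and the picture viewer there is one more tool, called after ">>>" as a command line: name --argument value ..., lists and objects as JSON in quotes. step_arm: Moves the arm, as the interface text tells. Its arguments: {"type":"object","properties":{"plan":{"type":"array"},"grip":{"type":"number"}},"required":["plan"]}

```bash
ls; mkdir -p pics; cat > h.py <<'E'
import numpy as np, cv2
from bench import monitor, snapshot, robot
def save(s,name,box=None,scale=1):
    f=s["frame"][:,:,::-1]
    if box: f=f[box[1]:box[3],box[0]:box[2]]
    cv2.imwrite("pics/"+name+".png",cv2.resize(f,None,fx=scale,fy=scale,interpolation=cv2.INTER_CUBIC))
def ray(s,u,v):
    K=s["camera_matrix"];T=s["camera_from_world"];R=T[:3,:3];t=T[:3,3]
    d=np.linalg.inv(K)@np.array([u,v,1.]);d=R.T@(d*[1,-1,-1]);return -R.T@t,d
def atz(s,u,v,z):
    c,d=ray(s,u,v);return c+d*(z-c[2])/d[2]
def proj(s,p):
    T=s["camera_from_world"];q=T[:3,:3]@np.array(p,float)+T[:3,3];q=s["camera_matrix"]@(q*[1,-1,-1]);return q[:2]/q[2]
def tri(a,b):
    (c1,d1),(c2,d2)=a,b
    A=np.stack([d1,-d2],1);x=np.linalg.lstsq(A,c2-c1,rcond=None)[0]
    p,q=c1+d1*x[0],c2+d2*x[1];return (p+q)/2,np.linalg.norm(p-q)
E
python3 - <<'E'
from h import *
import pickle
st=monitor.state();print({k:st[k] for k in("tool_pos","ee_rot","time_s","finger_gap")})
S={n:snapshot(n) for n in("scene","top")}
pickle.dump(S,open("s0.pkl","wb"))
for n in S: save(S[n],n+"0"); print(n,S[n]["camera_matrix"].tolist(),(ray(S[n],320,200)))
a=np.vstack([S["scene"]["frame"],S["top"]["frame"]])[:,:,::-1]
cv2.imwrite("pics/both0.png",cv2.resize(a,None,fx=.75,fy=.75,interpolation=cv2.INTER_AREA))
E
```

```text
pics
{'tool_pos': array([ 0.13543894, -0.58409478,  0.19747474]), 'ee_rot': array([ 3.13978673e+00, -1.61072964e-04, -2.91379281e+00]), 'time_s': 0.0, 'finger_gap': 0.08521707419134657}
scene [[398.72059559145913, 0.0, 320.39459500878195], [0.0, 398.72059559145913, 203.87965666162444], [0.0, 0.0, 1.0]] (array([ 1.05052049, -0.38429321,  0.96781918]), array([-0.51901016,  0.34981854, -0.77996865]))
top [[475.8596797321641, 0.0, 324.72909359663055], [0.0, 475.8596797321641, 197.90651707922598], [0.0, 0.0, 1.0]] (array([0.40221883, 0.0020021 , 1.57924153]), array([ 0.05938566,  0.01069914, -0.99823694]))
```

View pics/scene0.png

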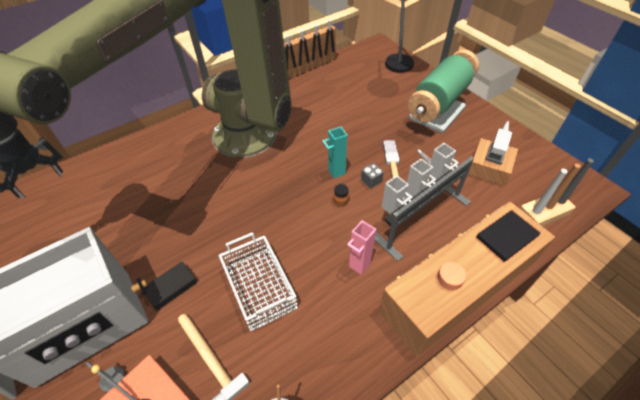

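View pics/top0.png

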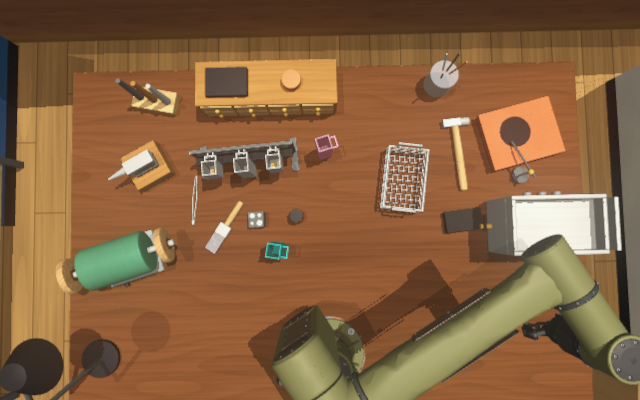

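Scene: the rack is at about (425,195) with three grey cups at (397,190), (421,172) and (445,155). A pink decoy stands at (362,248) and a turquoise one at (336,152). The basket is at (258,282). Top: the cups are at (210,163), (242,160) and (273,157), with the basket at (404,178). An enlarged crop should show which cup is the tall one.

```bash
python3 - <<'E'
from h import *
import pickle
S=pickle.load(open("s0.pkl","rb"))
def crop(n,b,k): 
    f=S[n]["frame"][b[1]:b[3],b[0]:b[2],::-1];return cv2.resize(f,None,fx=k,fy=k,interpolation=cv2.INTER_CUBIC)
a=crop("scene",(370,130,480,260),4.4)   # 484x572
b=np.vstack([crop("top",(185,130,305,190),2.6),crop("top",(365,130,445,220),2.6)[:,:208]] if 0 else [crop("top",(185,130,305,190),2.6),cv2.copyMakeBorder(crop("top",(370,135,440,220),4.2),0,0,0,312-294,cv2.BORDER_CONSTANT)])
h=max(a.shape[0],b.shape[0]);pad=lambda x:cv2.copyMakeBorder(x,0,h-x.shape[0],0,0,cv2.BORDER_CONSTANT)
cv2.imwrite("pics/crop1.png",np.hstack([pad(a),pad(b)]));print(a.shape,b.shape)
E
```

```text
(572, 484, 3) (513, 312, 3)
```

View pics/crop1.png

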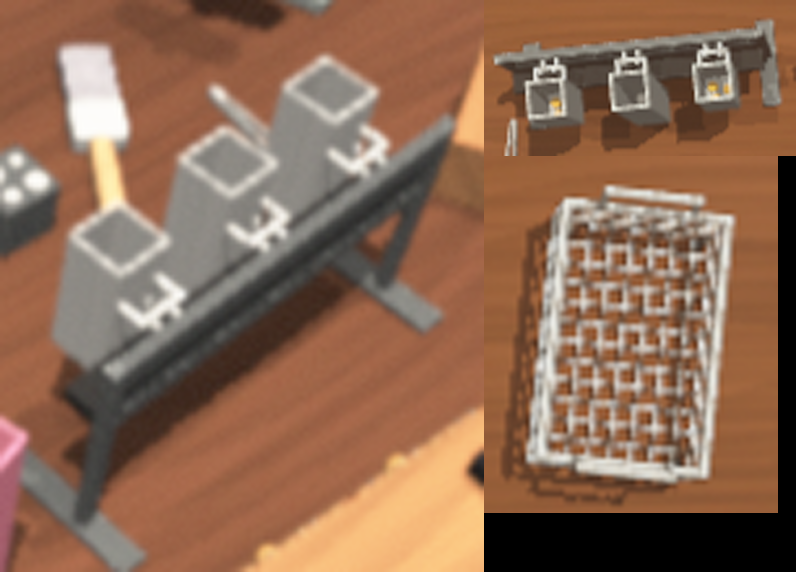

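```bash
python3 - <<'E'
from h import *
import pickle
S=pickle.load(open("s0.pkl","rb"));T=S["top"];C=S["scene"]
f=lambda X,Y:(185+(X-484)/2.6,130+Y/2.6)
M=[atz(T,*f(*p),.19) for p in((547,102),(631,90),(714,82))]
for m in M: print("top",m.round(4))
g=lambda X,Y:(370+X/4.4,130+Y/4.4)
N=[atz(C,*g(*p),.19) for p in((330,92),(228,163),(120,241))]
for m in N: print("scene",m.round(4))
r=lambda X,Y:(370+(X-484)/4.2,135+(Y-156)/4.2)
B=[atz(T,*r(*p),.072) for p in((563,203),(733,217),(708,473),(532,462))]
for b in B: print("rim",b.round(4))
c=np.mean(B,0);print(c,[np.linalg.norm(B[i]-B[i-1]) for i in range(4)])
d=B[0]-B[3];print("basket yaw",np.arctan2(d[1],d[0]))
d=M[0]-M[2];print("rack yaw",np.arctan2(d[1],d[0])-np.pi/2,np.linalg.norm(d))
# foot test
yaw=np.arctan2(d[1],d[0])-np.pi/2
R=np.array([[np.cos(yaw),-np.sin(yaw)],[np.sin(yaw),np.cos(yaw)]])
for m in M:
    for z in(.02,.09):
        q=[(np.array(proj(T,[*(m[:2]+R@np.array([sx,sy])*.021),z]))-[185,130])*2.6+[484,0] for sx,sy in((-1,1),(-1,-1),(1,-1))]
        w=[(np.array(proj(C,[*(m[:2]+R@np.array([sx,sy])*.021),z]))-[370,130])*4.4 for sx,sy in((-1,-1),(1,-1),(-1,1))]
        print(z,np.round(q).tolist(),np.round(w).tolist())
E
```

```text
top [0.5824 0.3404 0.19  ]
top [0.594  0.2453 0.19  ]
top [0.6011 0.1513 0.19  ]
scene [0.5922 0.3436 0.19  ]
scene [0.5993 0.2493 0.19  ]
scene [0.6079 0.1546 0.19  ]
rim [ 0.6593 -0.2052  0.072 ]
rim [ 0.6458 -0.3341  0.072 ]
rim [ 0.4516 -0.3084  0.072 ]
rim [ 0.4628 -0.1759  0.072 ]
[ 0.55487631 -0.25590114  0.072     ] [np.float64(0.19874999388456718), np.float64(0.129565460504468), np.float64(0.19588005867328495), np.float64(0.132884725859842)]
basket yaw -0.14787547161572023
rack yaw 0.09839491469613293 0.1899626258711933
0.02 [[565.0, 137.0], [598.0, 133.0], [594.0, 100.0]] [[218.0, 258.0], [265.0, 293.0], [257.0, 229.0]]
0.09 [[552.0, 131.0], [586.0, 127.0], [583.0, 93.0]] [[237.0, 191.0], [286.0, 226.0], [277.0, 161.0]]
0.02 [[640.0, 126.0], [673.0, 122.0], [669.0, 90.0]] [[128.0, 331.0], [175.0, 368.0], [169.0, 299.0]]
0.09 [[630.0, 120.0], [665.0, 116.0], [661.0, 82.0]] [[143.0, 265.0], [192.0, 302.0], [186.0, 233.0]]
0.02 [[714.0, 119.0], [747.0, 115.0], [743.0, 82.0]] [[29.0, 403.0], [75.0, 442.0], [73.0, 369.0]]
0.09 [[708.0, 113.0], [742.0, 109.0], [738.0, 74.0]] [[40.0, 338.0], [89.0, 379.0], [86.0, 304.0]]
```

The hung cups are left (209,169), middle (241,165) and right (273,161) in the top view. The middle one is the tall cup: its side runs down to a foot at about 20 mm, while the two outer ones end at about 90 mm and show their bottoms. It also matches the middle hook and the 53 mm clearance on both sides. It is neither pink nor turquoise, and the crop confirms that.

```bash
cat >> h.py <<'E'
from scipy.spatial.transform import Rotation as Ro
def go(x,y,z,yaw=None,frm=None):
    """units (dx,dy,dz,yaw) from current (or given) pose to target"""
    st=monitor.state();p=np.array(st["tool_pos"]);e=np.array(st["ee_rot"])
    if frm is not None: p=np.array(frm[:3]);e=np.array([np.pi,0,frm[3]])
    R=Ro.from_euler("xyz",e).as_matrix()
    d=R.T@(np.array([x,y,z])-p)/.03
    t=0 if yaw is None else -np.degrees((yaw-e[2]+np.pi)%(2*np.pi)-np.pi)/6
    return np.round([*d,t],2)
E
python3 - <<'E'
from h import *
import pickle
S=pickle.load(open("s0.pkl","rb"));T=S["top"]
for n,u,v,z in(("pink",326,145,.17),("turq",276,251,.17),("jar",296,216,.058)): print(n,atz(T,u,v,z).round(3))
P=[(.36,-.42,.30,-2.95),(.50,-.20,.31,-2.98),(.54,.05,.32,-3.02),(.58,.23,.32,-3.043)]
f=None
for p in P: print(go(*p,frm=f));f=p
E
```

```text
pink [ 0.65  -0.004  0.17 ]
turq [0.338 0.15  0.17 ]
jar [0.443 0.096 0.058]
[-8.52  3.65 -3.41  0.35]
[-5.98  6.31 -0.33  0.29]
[-2.66  8.01 -0.33  0.38]
[-2.05  5.79  0.    0.22]
```

>>> step_arm --plan '[[[-0.8, 0.3, -1, 0], [-1.7, 0.7, -1.8, 0.1], [-2.5, 1.1, -2.6, 0.2], [-3.4, 1.5, -3.2, 0.3], [-4.3, 1.8, -3.4, 0.35]]]' --grip 85

```text
time_s: 0.6
tool_pos: [0.2498, -0.5023, 0.3029]
ee_rot: [-3.139, 0.001, -2.951]
wrist_force: [0.2, -0.4, -0.4]
finger_gap: 0.085
grip_force: 0.0
```

>>> step_arm --plan '[[[-0.9, 0.4, 0, 0], [-1.8, 0.8, 0, 0], [-2.7, 1.2, 0, 0], [-3.6, 1.5, 0, 0], [-4.3, 1.8, 0, 0]]]'

```text
time_s: 1.1
tool_pos: [0.3666, -0.4241, 0.2998]
ee_rot: [3.141, -0.0, -2.95]
wrist_force: [0.1, -0.7, 0.3]
finger_gap: 0.0848
grip_force: 0.0
```

>>> step_arm --plan '[[[-0.6, 0.6, -0.1, 0.1], [-1.2, 1.2, -0.1, 0.2], [-1.8, 1.9, -0.2, 0.3], [-2.4, 2.6, -0.3, 0.3], [-3, 3.2, -0.3, 0.3]]]'

```text
time_s: 1.6
tool_pos: [0.436, -0.3128, 0.3097]
ee_rot: [-3.142, 0.0, -2.982]
wrist_force: [-0.1, 0.1, 0.4]
finger_gap: 0.0849
grip_force: 0.0
```

>>> step_arm --plan '[[[-0.6, 0.6, 0, 0], [-1.2, 1.2, 0, 0], [-1.8, 1.9, 0, 0], [-2.4, 2.6, 0, 0], [-3, 3.2, 0, 0]]]'

```text
time_s: 2.1
tool_pos: [0.5095, -0.2035, 0.3092]
ee_rot: [3.141, -0.0, -2.982]
wrist_force: [-0.2, -1.2, 0.8]
finger_gap: 0.0849
grip_force: 0.0
```

>>> step_arm --plan '[[[-0.3, 0.9, 0, 0.1], [-0.6, 1.7, -0.1, 0.2], [-0.8, 2.5, -0.2, 0.3], [-1.1, 3.3, -0.3, 0.4], [-1.3, 4, -0.3, 0.4]]]'

```text
time_s: 2.6
tool_pos: [0.5286, -0.0788, 0.3184]
ee_rot: [3.141, -0.0, -3.024]
wrist_force: [-0.2, 0.4, 0.6]
finger_gap: 0.0847
grip_force: 0.0
```

>>> step_arm --plan '[[[-0.3, 0.9, 0, 0], [-0.6, 1.7, 0, 0], [-0.8, 2.5, 0, 0], [-1.1, 3.3, 0, 0], [-1.3, 4, 0, 0]]]'

```text
time_s: 3.1
tool_pos: [0.5532, 0.045, 0.3179]
ee_rot: [3.141, -0.001, -3.023]
wrist_force: [0.4, -0.1, -0.4]
finger_gap: 0.0848
grip_force: 0.0
```

```bash
python3 - <<'E'
from h import *
st=monitor.state();print(st["tool_pos"],st["ee_rot"],st["joints"]);print(go(.58,.235,.32,-3.043))
E
```

```text
[0.5531802  0.04498456 0.31785324] [ 3.14145586e+00 -1.06612715e-03 -3.02322502e+00] [ 4.42696186e-01 -3.20440610e-02  2.32079995e-01 -4.86397670e-04
 -1.83588730e+00 -1.89525216e+00]
[-1.64  6.18 -0.07  0.19]
```

>>> step_arm --plan '[[[-0.3, 1.3, 0, 0.1], [-0.7, 2.6, 0, 0.2], [-1.1, 3.9, 0, 0.2], [-1.4, 5.2, 0, 0.2], [-1.6, 6.2, 0, 0.2]]]'

```text
time_s: 3.6
tool_pos: [0.5787, 0.2363, 0.3172]
ee_rot: [-3.141, -0.002, -3.044]
wrist_force: [0.4, 0.2, 0.1]
finger_gap: 0.0852
grip_force: 0.0
```

```bash
python3 - <<'E'
from h import *
import pickle
S=snapshot("wrist");pickle.dump(S,open("w1.pkl","wb"));save(S,"w1")
st=monitor.state();print(st["tool_pos"],st["ee_rot"]);print(ray(S,320,200))
for m in((.594,.2453,.19),(.599,.249,.19)):print(proj(S,m))
E
```

```text
[0.57850436 0.23977787 0.31563592] [-3.14131631 -0.00354603 -3.04105073]
(array([0.51444936, 0.22918411, 0.4929645 ]), array([ 0.2617821 ,  0.02351605, -0.96484592]))
[328.91708356 198.29054459]
[332.04595231 203.409073  ]
```

View pics/w1.png

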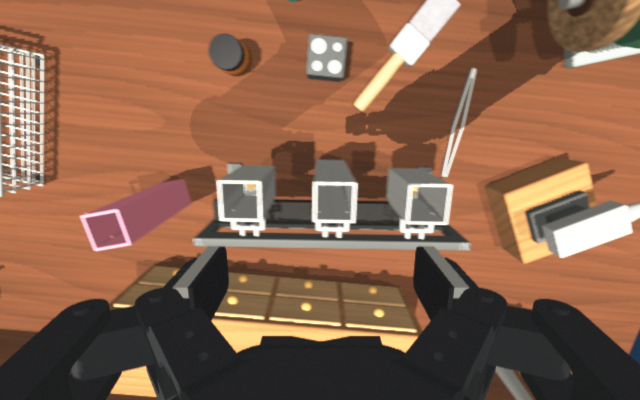

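The wrist view shows the mouths at left (240,202), middle (335,203) and right (429,204). The middle one's tube is visibly the longest, running up to about (330,160).

```bash
python3 - <<'E'
from h import *
import pickle
S=pickle.load(open("w1.pkl","rb"))
M=[atz(S,*p,.19) for p in((240,202),(335,203),(429,204))];print(np.round(M,4))
d=M[2]-M[0];print(np.linalg.norm(d),np.arctan2(d[1],d[0])-np.pi/2)
d=atz(S,355,182,.19)-atz(S,313,182,.19);print(np.linalg.norm(d),np.arctan2(d[1],d[0])-np.pi/2)
m=M[1];y=-3.043
print(go(m[0],m[1],.30,y));print(go(m[0],m[1],.146,y))
E
```

```text
[[0.6067 0.1566 0.19  ]
 [0.5983 0.2519 0.19  ]
 [0.59   0.3464 0.19  ]]
0.1904773436587627 0.0875248415866654
0.04156508431752583 0.09847983737270516
[-0.7   0.34  0.52  0.02]
[-0.72  0.34  5.65  0.02]
```

>>> step_arm --plan '[[[-0.4, 0.2, 0.3, 0], [-0.7, 0.3, 0.9, 0], [-0.7, 0.3, 1.7, 0], [-0.7, 0.3, 2.3, 0], [-0.7, 0.3, 2.7, 0]]]'

```text
time_s: 4.15
tool_pos: [0.5984, 0.2449, 0.235]
ee_rot: [-3.141, -0.003, -3.045]
wrist_force: [-0.5, 0.2, -0.3]
finger_gap: 0.0851
grip_force: 0.0
```

>>> step_arm --plan '[[[0, 0, 0.8, 0], [0, 0, 1.6, 0], [0, 0, 2.3, 0], [0, 0, 2.9, 0], [0, 0, 3.1, 0]]]'

```text
time_s: 4.65
tool_pos: [0.5981, 0.2446, 0.1422]
ee_rot: [-3.14, -0.003, -3.045]
wrist_force: [0.0, 0.5, 0.4]
finger_gap: 0.0851
grip_force: 0.0
```

```bash
python3 - <<'E'
from h import *
st=monitor.state();print(st["tool_pos"],st["wrist_force"]);print(go(.598,.2505,.143,-3.043))
E
```

```text
[0.59805246 0.2445958  0.14215045] [0.00326451 0.53097151 0.41901791]
[-0.02  0.2  -0.03 -0.02]
```

>>> step_arm --plan '[[[0, 0.2, 0, 0], [0, 0.2, 0, 0], [0, 0.2, 0, 0], [0, 0.2, 0, 0]]]' --grip 47

```text
time_s: 5.05
tool_pos: [0.5987, 0.2513, 0.1456]
ee_rot: [3.141, 0.001, -3.045]
wrist_force: [-0.7, -0.1, 0.7]
finger_gap: 0.047
grip_force: 0.0
```

>>> step_arm --plan '[[[0, 0, 0, 0], [0, 0, 0, 0], [0, 0, 0, 0], [0, 0, 0, 0]]]' --grip 41

```text
time_s: 5.45
tool_pos: [0.5987, 0.2511, 0.1455]
ee_rot: [3.141, 0.001, -3.045]
wrist_force: [-1.4, 1.8, 4.0]
finger_gap: 0.0415
grip_force: 22.1
```

>>> step_arm --plan '[[[0, 0, 0, 0], [0, 0, 0, 0], [0, 0, 0, 0]]]' --grip 40

```text
time_s: 5.75
tool_pos: [0.5987, 0.2511, 0.1456]
ee_rot: [3.141, 0.001, -3.044]
wrist_force: [-1.5, 0.4, 5.6]
finger_gap: 0.0404
grip_force: 41.0
```

>>> step_arm --plan '[[[0, 0, -0.15, 0], [0, 0, -0.4, 0], [0, 0, -0.65, 0], [0, 0, -0.9, 0], [0, 0, -1, 0]]]' --grip 39

```text
time_s: 6.25
tool_pos: [0.5983, 0.251, 0.1751]
ee_rot: [3.141, -0.0, -3.045]
wrist_force: [0.5, 0.4, -2.2]
finger_gap: 0.0403
grip_force: 61.2
```

>>> step_arm --plan '[[[0.2, 0, 0, 0], [0.6, 0, 0, 0], [1.1, 0, 0, 0], [1.7, 0, 0, 0], [2.3, 0, 0, 0]]]'

```text
time_s: 6.75
tool_pos: [0.5284, 0.244, 0.1739]
ee_rot: [-3.141, -0.001, -3.045]
wrist_force: [-0.0, -0.3, -2.4]
finger_gap: 0.0401
grip_force: 61.3
```

>>> step_arm --plan '[[[0.6, 0, -0.2, 0], [1, 0, -0.6, 0], [1.4, 0, -1.1, 0], [1.6, 0, -1.6, 0], [1.7, 0, -1.9, 0]]]'

```text
time_s: 7.25
tool_pos: [0.4791, 0.2397, 0.2344]
ee_rot: [3.14, 0.003, -3.044]
wrist_force: [0.4, 1.4, -2.9]
finger_gap: 0.0401
grip_force: 61.2
```

```bash
python3 - <<'E'
from h import *
import pickle
b=np.array([.5549,-.2559]);yaw=-.148
R=np.array([[np.cos(yaw),-np.sin(yaw)],[np.sin(yaw),np.cos(yaw)]])
w=lambda x,y:(b+R@[x,y])
print("rim",w(0,62),"foot~",w(0,165))
S=snapshot("scene");save(S,"sc2",(190,60,510,300),2.5);T=snapshot("top");pickle.dump((S,T),open("s2.pkl","wb"))
print(monitor.state()["tool_pos"],monitor.state()["wrist_force"])
E
```

```text
rim [ 9.69743815 61.06631454] foot~ [ 24.88584831 162.94031612]
[0.47953232 0.23983046 0.23394758] [ 0.57764471  0.63322945 -2.6179779 ]
```

View pics/sc2.png

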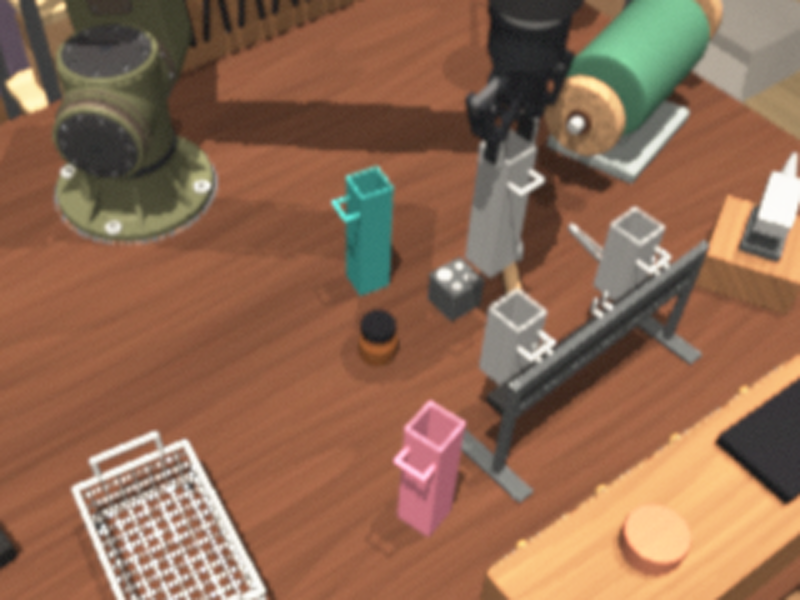

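```bash
python3 - <<'E'
from h import *
import pickle
S=pickle.load(open("s0.pkl","rb"));C=S["scene"]
B=[atz(C,190+X/2.5,60+Y/2.5,.074) for X,Y in((187,443),(77,490),(265,592))];print(np.round(B,4))
d=B[2]-B[0];print(np.arctan2(d[1],d[0]))
cv2.imwrite("pics/bk.png",cv2.resize(np.vstack([C["frame"][220:335,205:310,::-1]]),None,fx=5,fy=5,interpolation=cv2.INTER_CUBIC))
b=np.array([.5549,-.2559])+[.004,.004];yaw=-.145
R=np.array([[np.cos(yaw),-np.sin(yaw)],[np.sin(yaw),np.cos(yaw)]])
w=lambda x,y:(b+R@[x,y]).round(4)
print("rim",w(0,.062),"f",w(0,.165),w(0,.20))
y2=-3.044+np.pi/2+yaw-.0985
y2=yaw-np.pi/2;print(y2)
P=[(.46,.10,.265,-2.6),(.50,-.02,.265,-2.1),(.57,-.085,.24,y2)]
f=None
for p in P: print(go(*p,frm=f));f=p
E
```

```text
[[ 0.474  -0.1771  0.074 ]
 [ 0.4579 -0.2996  0.074 ]
 [ 0.667  -0.2024  0.074 ]]
-0.13015355979925117
rim [ 0.5679 -0.1906] f [ 0.5827 -0.0886] [ 0.5878 -0.054 ]
-1.7157963267948966
[ 1.1  -4.57 -1.05 -4.25]
[ 0.92 -4.11 -0.   -4.77]
[ 0.69 -3.11  0.83 -3.67]
```

View pics/bk.png

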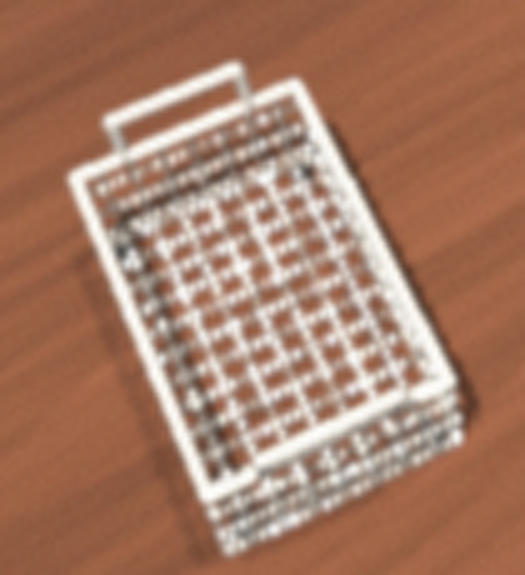

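The enlarged basket rim corners in the scene image are (298,87), (77,178), (452,387) and (210,493) in the crop. The side towards the rack is the right one, from (298,87) to (452,387).

```bash
python3 - <<'E'
from h import *
import pickle
S=pickle.load(open("s0.pkl","rb"));C=S["scene"]
B=[atz(C,205+X/5,220+Y/5,.073) for X,Y in((298,87),(77,178),(452,387),(210,493))];print(np.round(B,4),np.mean(B,0))
d=B[2]-B[0];print(np.arctan2(d[1],d[0]),np.arctan2(*(B[3]-B[1])[1::-1]),(B[0]+B[2])/2)
E
```

```text
[[ 0.4736 -0.1776  0.073 ]
 [ 0.4555 -0.2998  0.073 ]
 [ 0.6671 -0.2042  0.073 ]
 [ 0.6461 -0.3252  0.073 ]] [ 0.56055781 -0.25171165  0.073     ]
-0.13643325238430248 -0.13233474817059016 [ 0.57030827 -0.1909062   0.073     ]
```

>>> step_arm --plan '[[[0.1, -0.6, -0.3, -0.8], [0.4, -1.6, -0.6, -1.8], [0.7, -2.6, -0.9, -2.8], [0.9, -3.6, -1, -3.6], [1.1, -4.5, -1, -4.2]]]'

```text
time_s: 7.85
tool_pos: [0.4593, 0.1006, 0.2616]
ee_rot: [3.142, 0.0, -2.602]
wrist_force: [0.9, 0.8, -4.1]
finger_gap: 0.0404
grip_force: 61.3
```

>>> step_arm --plan '[[[0.2, -0.9, 0, -1], [0.4, -1.8, 0, -2], [0.6, -2.7, 0, -3], [0.8, -3.5, 0, -4], [0.9, -4.1, 0, -4.7]]]'

```text
time_s: 8.35
tool_pos: [0.4992, -0.0193, 0.2606]
ee_rot: [3.14, -0.001, -2.11]
wrist_force: [0.1, 0.4, -3.0]
finger_gap: 0.0407
grip_force: 61.3
```

```bash
python3 - <<'E'
from h import *
print(go(.5844,-.087,.18,-1.709)); print(monitor.state()["tool_pos"])
E
```

```text
[ 0.48 -3.6   2.68 -3.83]
[ 0.49921283 -0.01927121  0.2606064 ]
```

>>> step_arm --plan '[[[0.1, -0.6, 0.2, -0.8], [0.2, -1.5, 0.7, -1.6], [0.3, -2.4, 1.4, -2.4], [0.4, -3.2, 2.2, -3.2], [0.5, -3.6, 2.7, -3.8]]]'

```text
time_s: 8.85
tool_pos: [0.5839, -0.0874, 0.1762]
ee_rot: [3.136, -0.001, -1.713]
wrist_force: [0.1, 0.7, -4.0]
finger_gap: 0.04
grip_force: 61.3
```

```bash
python3 - <<'E'
from h import *
print(go(.5844,-.087,.128,-1.709)); print(monitor.state()["tool_pos"],monitor.state()["ee_rot"])
S=snapshot("wrist");T=snapshot("scene")
cv2.imwrite("pics/w3.png",cv2.resize(np.vstack([S["frame"],T["frame"]])[:,:,::-1],None,fx=.75,fy=.75,interpolation=cv2.INTER_AREA))
for a in((.570,-.191,.075),(.474,-.1776,.073),(.667,-.204,.073)): print(proj(S,a)*.75)
E
```

```text
[-0.02 -0.02  1.61 -0.04]
[ 0.58391654 -0.08742037  0.17622977] [ 3.13642371e+00 -5.92656142e-04 -1.71298113e+00]
[240.37901094  50.27585346]
[327.84380609  50.30771478]
[151.86264536  51.29950974]
```

View pics/w3.png

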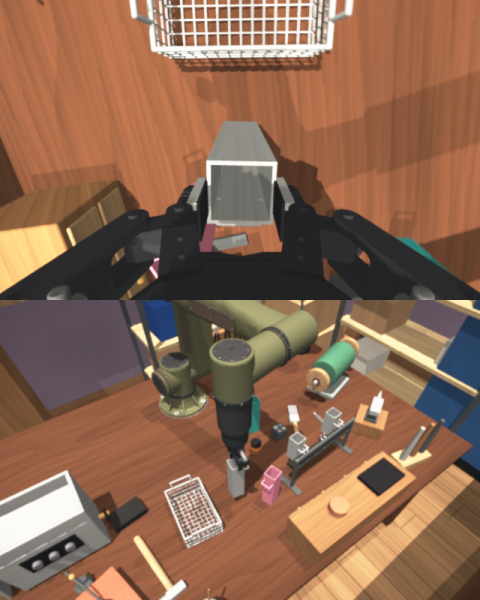

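The wrist view shows the rim at row 50, where it was predicted, with the cup held squarely and its loop facing away from the basket. Next I lower the cup and loosen the grip.

>>> step_arm --plan '[[[0, 0, 0.4, 0], [0, 0, 0.8, 0], [0, 0, 1.2, 0], [0, 0, 1.45, 0], [0, 0, 1.6, 0]]]'

```text
time_s: 9.45
tool_pos: [0.5832, -0.0859, 0.1316]
ee_rot: [3.141, 0.0, -1.715]
wrist_force: [-0.9, -0.7, -3.4]
finger_gap: 0.0406
grip_force: 61.3
```

>>> step_arm --plan '[[[0, 0, 0.05, 0], [0, 0, 0.1, 0], [0, 0, 0.1, 0], [0, 0, 0.1, 0]]]' --grip 41.2

```text
time_s: 9.85
tool_pos: [0.5838, -0.0863, 0.1299]
ee_rot: [-3.141, 0.0, -1.715]
wrist_force: [-0.2, 0.7, -3.5]
finger_gap: 0.0418
grip_force: 26.0
```

>>> step_arm --plan '[[[0, 0, 0, 0], [0.15, 0, 0, 0], [0.3, 0, 0, 0], [0.5, 0, 0, 0], [0.7, 0, 0, 0]]]'

```text
time_s: 10.35
tool_pos: [0.5805, -0.1077, 0.1295]
ee_rot: [3.142, -0.0, -1.715]
wrist_force: [0.1, -0.3, -2.7]
finger_gap: 0.0411
grip_force: 26.0
```

>>> step_arm --plan '[[[-0.25, 0, 0, 0], [-0.5, 0, 0, 0], [-0.7, 0, 0.05, 0], [-0.7, 0, 0.12, 0], [-0.7, 0, 0.18, 0]]]'

```text
time_s: 10.85
tool_pos: [0.5847, -0.086, 0.1263]
ee_rot: [-3.138, -0.0, -1.714]
wrist_force: [-0.9, 2.0, 7.6]
finger_gap: 0.0414
grip_force: 25.8
```

>>> step_arm --plan '[[[0, 0, 0.03, 0], [0, 0, 0.06, 0], [0, 0, 0.06, 0]]]'

```text
time_s: 11.15
tool_pos: [0.5854, -0.0863, 0.1261]
ee_rot: [-3.135, 0.0, -1.714]
wrist_force: [-1.5, 2.1, 10.0]
finger_gap: 0.0409
grip_force: 25.7
```

>>> step_arm --plan '[[[0.2, 0, -0.02, 0], [0.43, 0, -0.03, 0], [0.65, 0, -0.03, 0], [0.86, 0, -0.03, 0], [0.86, 0, -0.03, 0]]]'

```text
time_s: 11.65
tool_pos: [0.5815, -0.1126, 0.1264]
ee_rot: [-3.136, -0.0, -1.715]
wrist_force: [0.1, 2.1, 7.2]
finger_gap: 0.0409
grip_force: 25.8
```

```bash
python3 - <<'E'
from h import *
S=snapshot("wrist");T=snapshot("top");C=snapshot("scene")
a=cv2.resize(S["frame"][:300,160:480],(400,375));b=cv2.resize(C["frame"][200:350,220:380],(400,375),interpolation=cv2.INTER_CUBIC)
cv2.imwrite("pics/w4.png",np.hstack([a,b])[:,:,::-1])
print(monitor.state()["wrist_force"])
E
```

```text
[-0.03777922  1.28999701  7.59953725]
```

View pics/w4.png

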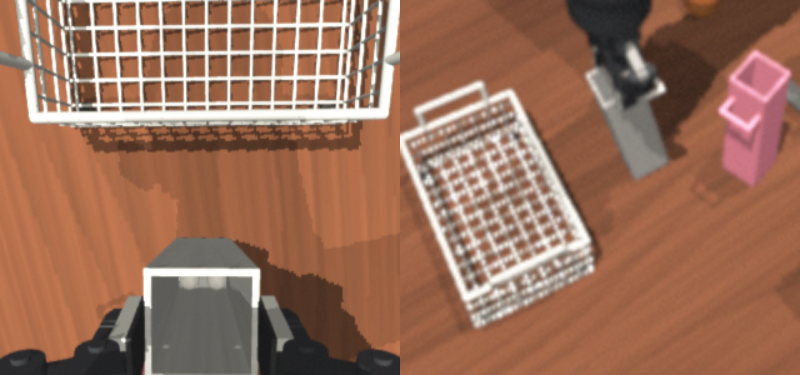

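>>> step_arm --plan '[[[0.26, 0, 0.02, 0], [0.53, 0, 0.06, 0], [0.79, 0, 0.11, 0], [1.04, 0, 0.16, 0], [1.28, 0, 0.22, 0]]]'

```text
time_s: 12.3
tool_pos: [0.5759, -0.1508, 0.1198]
ee_rot: [-3.136, -0.001, -1.714]
wrist_force: [0.0, -0.5, 6.3]
finger_gap: 0.0414
grip_force: 26.5
```

>>> step_arm --plan '[[[0.25, 0, 0.08, 0], [0.49, 0, 0.18, 0], [0.72, 0, 0.29, 0], [0.95, 0, 0.41, 0], [1.18, 0, 0.53, 0]]]'

```text
time_s: 12.8
tool_pos: [0.5709, -0.1868, 0.1045]
ee_rot: [-3.136, -0.003, -1.715]
wrist_force: [-1.8, -2.8, 8.5]
finger_gap: 0.0415
grip_force: 28.0
```

>>> step_arm --plan '[[[0.1, 0, 0.06, 0], [0.2, 0, 0.13, 0], [0.3, 0, 0.2, 0], [0.35, 0, 0.24, 0], [0.35, 0, 0.24, 0]]]'

```text
time_s: 13.3
tool_pos: [0.5692, -0.1977, 0.0976]
ee_rot: [-3.136, -0.004, -1.715]
wrist_force: [-0.7, -4.7, 8.8]
finger_gap: 0.0413
grip_force: 28.7
```

>>> step_arm --plan '[[[0.07, 0, 0.05, 0], [0.14, 0, 0.1, 0], [0.14, 0, 0.1, 0]]]'

```text
time_s: 13.6
tool_pos: [0.5687, -0.202, 0.0946]
ee_rot: [-3.136, -0.004, -1.715]
wrist_force: [-1.8, -4.9, 8.8]
finger_gap: 0.0412
grip_force: 29.1
```

```bash
python3 - <<'E'
from h import *
import pickle
S=snapshot("wrist");C=snapshot("scene");T=snapshot("top");pickle.dump((S,C,T),open("s5.pkl","wb"))
a=cv2.resize(S["frame"][:400,160:480],(400,500));b=cv2.resize(C["frame"][220:345,215:315],(400,500),interpolation=cv2.INTER_CUBIC)
cv2.imwrite("pics/w5.png",np.hstack([a,b])[:,:,::-1])
print(monitor.state()["wrist_force"])
E
```

```text
[-0.94413629 -4.92811762  8.6390671 ]
```

View pics/w5.png

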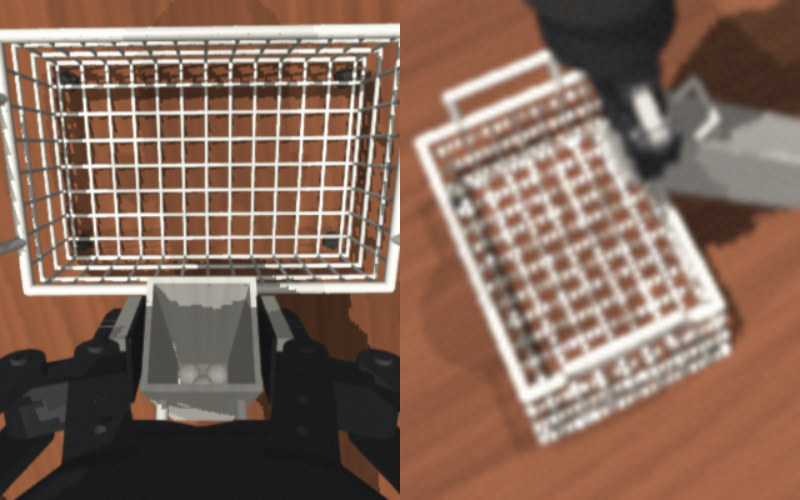

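>>> step_arm --plan '[[[0.07, 0, 0.06, 0], [0.14, 0, 0.12, 0], [0.14, 0, 0.12, 0]]]'

```text
time_s: 14.05
tool_pos: [0.5681, -0.2064, 0.0912]
ee_rot: [-3.135, -0.004, -1.715]
wrist_force: [-0.8, -5.8, 9.3]
finger_gap: 0.0416
grip_force: 29.5
```

>>> step_arm --plan '[[[0.07, 0, 0.06, 0], [0.14, 0, 0.12, 0], [0.14, 0, 0.12, 0]]]'

```text
time_s: 14.35
tool_pos: [0.5675, -0.2107, 0.0876]
ee_rot: [-3.135, -0.005, -1.715]
wrist_force: [-1.0, -5.6, 9.1]
finger_gap: 0.0416
grip_force: 30.0
```

>>> step_arm --plan '[[[0.07, 0, 0.06, 0], [0.14, 0, 0.12, 0], [0.14, 0, 0.12, 0]]]' --grip 41.6

```text
time_s: 14.65
tool_pos: [0.5667, -0.2148, 0.0834]
ee_rot: [-3.136, -0.004, -1.715]
wrist_force: [-0.5, -5.6, 7.2]
finger_gap: 0.0417
grip_force: 15.8
```

>>> step_arm --plan '[[[0, 0, 0, 0], [0, 0, 0, 0], [0, 0, 0, 0]]]' --grip 42

```text
time_s: 14.95
tool_pos: [0.5659, -0.2119, 0.0802]
ee_rot: [-3.14, -0.0, -1.714]
wrist_force: [0.6, -0.9, 1.6]
finger_gap: 0.0419
grip_force: 1.9
```

>>> step_arm --plan '[[[0, 0, 0, 0], [0, 0, 0, 0], [0, 0, 0, 0]]]' --grip 42.4

```text
time_s: 15.25
tool_pos: [0.5654, -0.2114, 0.0792]
ee_rot: [3.141, 0.0, -1.714]
wrist_force: [0.8, 0.4, 0.1]
finger_gap: 0.0425
grip_force: 0.3
```

>>> step_arm --plan '[[[0, 0, 0, 0], [0, 0, 0, 0], [0, 0, 0, 0], [0, 0, -0.3, 0], [0, 0, -0.8, 0]]]' --grip 70

```text
time_s: 15.75
tool_pos: [0.5648, -0.2118, 0.1036]
ee_rot: [3.14, 0.0, -1.715]
wrist_force: [0.5, -0.2, -0.8]
finger_gap: 0.0701
grip_force: 0.0
```

>>> step_arm --plan '[[[0, 0, -1, 0], [0, 0, -2, 0], [0, 0, -3, 0], [-0.3, 0.8, -4, 0], [-0.6, 1.8, -5, 0]]]'

```text
time_s: 16.25
tool_pos: [0.5141, -0.1863, 0.2556]
ee_rot: [-3.142, -0.0, -1.715]
wrist_force: [0.7, 0.4, 0.3]
finger_gap: 0.0699
grip_force: 0.0
```

>>> step_arm --plan '[[[0, 1, 0, 0], [-0.3, 2, 0, 0], [-0.6, 3, 0, 0], [-0.8, 4, 0, 0], [-0.8, 4, 0, 0]]]'

```text
time_s: 16.75
tool_pos: [0.3976, -0.1451, 0.2573]
ee_rot: [-3.135, 0.001, -1.714]
wrist_force: [-1.0, -0.2, 1.2]
finger_gap: 0.0698
grip_force: 0.0
```

```bash
cat > fit.py <<'E'
from h import *
from scipy.optimize import minimize
r0=np.array([.570,-.191]);n=np.array([.1376,.9905]);u=np.array([.9905,-.1376])
def cup(a,e,th,dy=0):
    # foot-edge centre at along-rim a, distance e; th from horizontal; dy yaw
    c,s=np.cos(dy),np.sin(dy);nn=c*n+s*u;uu=c*u-s*n
    ax=np.array([*(-nn*np.cos(th)),np.sin(th)]);pr=np.array([*(nn*np.sin(th)),np.cos(th)]);U=np.array([*uu,0])
    o=np.array([*(r0+a*u+e*n),0])
    return np.array([o+l*ax+p*pr+q*U for l in(0,.17) for p in(0,.042) for q in(-.021,.021)])
def mask(S,p):
    m=np.zeros((400,640),np.uint8);P=np.array([proj(S,x) for x in cup(*p)])
    cv2.fillConvexPoly(m,cv2.convexHull((P*16).round().astype(np.int32)),1,shift=4);return m.astype(bool)
def fit(C,T,S0):
    Ds=[]
    for S,B in((C,S0["scene"]),(T,S0["top"])):
        d=np.abs(S["frame"].astype(int)-B["frame"]).max(2)>28
        hsv=cv2.cvtColor(S["frame"],cv2.COLOR_RGB2HSV); g=(hsv[...,1]<70)&(hsv[...,2]>70)&d
        Ds.append((S,g))
    def cost(p):
        q=[p[0],p[1],p[2],p[3]];t=0
        for S,g in Ds:
            m=mask(S,q);roi=mask(S,(0,.083,.75,0));roi=cv2.dilate(roi.astype(np.uint8),np.ones((15,15)))>0
            gg=g&roi;t+=1-(m&gg).sum()/max(1,(m|gg).sum())
        return t
    best=min(((cost([a,e,t,0]),(a,e,t,0)) for a in(-.006,0,.006) for e in np.arange(.06,.105,.006) for t in np.arange(.5,1.05,.06)))
    r=minimize(cost,best[1],method="Nelder-Mead",options=dict(initial_simplex=np.array(best[1])+np.vstack([np.zeros(4),np.diag([.004,.004,.05,.05])])))
    return r.x,r.fun,Ds
E
python3 - <<'E'
from fit import *
import pickle
C=snapshot("scene");T=snapshot("top");pickle.dump((C,T),open("s6.pkl","wb"))
S0=pickle.load(open("s0.pkl","rb"))
x,f,D=fit(C,T,S0);print(x,np.degrees(x[2]),f,[(g&(mask(S,x))).sum()/mask(S,x).sum() for S,g in D])
print(np.degrees(np.arctan(.075/x[1])),monitor.state()["tool_pos"])
E
```

```text
[-5.29917078e-04  8.58690755e-02  7.28843089e-01  1.76698296e-02] 41.75963295367174 0.3765334440539 [np.float64(0.8976207642393655), np.float64(0.8058252427184466)]
41.13470072370655 [ 0.39923736 -0.1452729   0.2556805 ]
```

```bash
python3 - <<'E'
from fit import *
p=r0+.095*n;print(p,go(*p,.20,-1.709)); print(go(*p,.0145,-1.709,frm=(*p,.2,-1.715)))
s,l,pp=112,18,33.5;th0=41.8
g0=None
for th in [41.8,40,35,30,25,20,15,10,5,0,-5,-10,-15,-20,-25,-30,-35]:
    t=np.radians(th);ax=np.array([-np.cos(t),np.sin(t)]);pr=np.array([np.sin(t),np.cos(t)])
    G=np.array([0,72])-s*ax+3*pr+l*ax+pp*pr
    if g0 is None:g0=G
    print(th,G.round(1),"tool dx",((g0-G)[0]/30).round(2),"dz",((g0-G)[1]/30).round(2))
E
```

```text
[ 0.583072  -0.0969025] [-2.47 -5.83  1.88 -0.05]
[ 0.   -0.    6.18 -0.06]
41.8 [94.4 36.6] tool dx 0.0 dz 0.0
40 [95.5 39.5] tool dx -0.04 dz -0.1
35 [97.9 48. ] tool dx -0.12 dz -0.38
30 [99.7 56.6] tool dx -0.18 dz -0.67
25 [100.6  65.4] tool dx -0.21 dz -0.96
20 [100.8  74.1] tool dx -0.21 dz -1.25
15 [100.2  82.9] tool dx -0.19 dz -1.55
10 [98.9 91.6] tool dx -0.15 dz -1.84
5 [ 96.8 100.2] tool dx -0.08 dz -2.12
0 [ 94.  108.5] tool dx 0.01 dz -2.4
-5 [ 90.5 116.6] tool dx 0.13 dz -2.67
-10 [ 86.2 124.3] tool dx 0.27 dz -2.92
-15 [ 81.4 131.6] tool dx 0.44 dz -3.17
-20 [ 75.8 138.4] tool dx 0.62 dz -3.4
-25 [ 69.8 144.8] tool dx 0.82 dz -3.61
-30 [ 63.2 150.6] tool dx 1.04 dz -3.8
-35 [ 56.1 155.8] tool dx 1.28 dz -3.98
```

>>> step_arm --plan '[[[-0.5, -1.1, 0.1, 0], [-1, -2.4, 0.5, 0], [-1.5, -3.7, 1, 0], [-2, -4.9, 1.5, 0], [-2.5, -5.8, 1.9, -0.05]]]' --grip 80

```text
time_s: 17.35
tool_pos: [0.5843, -0.096, 0.1942]
ee_rot: [3.139, -0.001, -1.71]
wrist_force: [-1.0, 0.3, 0.1]
finger_gap: 0.0803
grip_force: 0.0
```

>>> step_arm --plan '[[[0, 0, 0.8, 0], [0, 0, 1.8, 0], [0, 0, 2.8, 0], [0, 0, 3.6, 0], [0, 0, 4, 0]]]'

```text
time_s: 17.85
tool_pos: [0.5814, -0.0964, 0.0733]
ee_rot: [3.137, -0.001, -1.71]
wrist_force: [-0.6, -0.2, -0.2]
finger_gap: 0.0803
grip_force: 0.0
```

```bash
python3 - <<'E'
from fit import *
p=r0+.095*n;print(go(*p,.0145,-1.709),monitor.state()["tool_pos"],monitor.state()["wrist_force"])
E
```

```text
[ 0.01 -0.07  1.96 -0.01] [ 0.58135495 -0.09635126  0.07330983] [-0.64186121 -0.20832035 -0.18480773]
```

>>> step_arm --plan '[[[0, 0, 0.4, 0], [0, 0, 0.8, 0], [0, 0, 1.2, 0], [0, 0, 1.5, 0], [0, 0, 1.6, 0]]]'

```text
time_s: 18.35
tool_pos: [0.5817, -0.096, 0.0276]
ee_rot: [3.14, -0.0, -1.71]
wrist_force: [-0.1, 0.6, -0.8]
finger_gap: 0.0801
grip_force: 0.0
```

>>> step_arm --plan '[[[0, 0, 0.15, 0], [0, 0, 0.3, 0], [0, 0, 0.35, 0]]]'

```text
time_s: 18.65
tool_pos: [0.5821, -0.096, 0.0179]
ee_rot: [3.141, 0.0, -1.71]
wrist_force: [0.1, 0.1, 0.1]
finger_gap: 0.0801
grip_force: 0.0
```

>>> step_arm --plan '[[[0, 0, 0, 0], [0, 0, 0, 0], [0, 0, 0, 0], [0, 0, 0, 0]]]' --grip 48

```text
time_s: 19.05
tool_pos: [0.5824, -0.096, 0.0184]
ee_rot: [-3.141, 0.0, -1.71]
wrist_force: [-0.0, -0.2, 0.1]
finger_gap: 0.0482
grip_force: 0.0
```

>>> step_arm --plan '[[[0, 0, 0.12, 0], [0, 0, 0.12, 0], [0, 0, 0.12, 0]]]' --grip 43

```text
time_s: 19.35
tool_pos: [0.5822, -0.096, 0.0144]
ee_rot: [3.141, 0.0, -1.709]
wrist_force: [0.5, 0.3, -0.7]
finger_gap: 0.043
grip_force: 0.3
```

>>> step_arm --plan '[[[0, 0, 0, 0], [0, 0, 0, 0], [0, 0, 0, 0], [0, 0, 0, 0]]]' --grip 41.5

```text
time_s: 19.75
tool_pos: [0.5822, -0.096, 0.0146]
ee_rot: [-3.142, 0.0, -1.709]
wrist_force: [0.9, 0.6, -0.5]
finger_gap: 0.0413
grip_force: 5.6
```

>>> step_arm --plan '[[[0, 0, 0, 0], [-0.04, 0, -0.1, 0], [-0.08, 0, -0.24, 0], [-0.12, 0, -0.38, 0], [-0.15, 0, -0.52, 0]]]' --grip 41.2

```text
time_s: 20.25
tool_pos: [0.5827, -0.0915, 0.0305]
ee_rot: [3.141, 0.0, -1.71]
wrist_force: [0.4, -0.2, -2.6]
finger_gap: 0.041
grip_force: 8.9
```

```bash
cat > ang.py <<'E'
from fit import *
import fit,pickle
from scipy.optimize import minimize
_r0=r0
def cupE(E,th,a):
    ax=np.array([*(-n*np.cos(th)),np.sin(th)]);pr=np.array([*(n*np.sin(th)),np.cos(th)]);U=np.array([*u,0])
    o=np.array([*(r0+a*u+E[0]*n),E[1]])
    return np.array([o+l*ax+p*pr+q*U for l in(0,.17) for p in(0,.042) for q in(-.021,.021)])
def angle(names=("scene","top"),free=False):
    S0=pickle.load(open("s0.pkl","rb"));tp=np.array(monitor.state()["tool_pos"]);d=(tp[:2]-r0)@n;a=(tp[:2]-r0)@u
    G=np.array([d,tp[2]+.0225]);Ds=[]
    for k in names:
        S=snapshot(k);D=np.abs(S["frame"].astype(int)-S0[k]["frame"]).max(2)>28
        h=cv2.cvtColor(S["frame"],cv2.COLOR_RGB2HSV);g=(h[...,1]<70)&(h[...,2]>70)&D;Ds.append((S,g))
    def E_(th):
        ax=np.array([-np.cos(th),np.sin(th)]);pr=np.array([np.sin(th),np.cos(th)]);return G-.018*ax-.0335*pr
    def cost(th):
        c=0
        for S,g in Ds:
            P=np.array([proj(S,x) for x in cupE(E_(th),th,0)]);m=np.zeros((400,640),np.uint8)
            cv2.fillConvexPoly(m,cv2.convexHull((P*16).round().astype(np.int32)),1,shift=4);m=m>0
            roi=np.zeros((400,640),np.uint8);q=proj(S,[*r0,.08]);cv2.circle(roi,(int(q[0]),int(q[1])),70,1,-1);gg=g&(roi>0)
            c+=1-(m&gg).sum()/(m|gg).sum()
        return c
    ths=np.arange(-50,60,2.5);cs=[cost(np.radians(t)) for t in ths];i=int(np.argmin(cs));t=np.radians(ths[i]);E=E_(t)
    ax=np.array([-np.cos(t),np.sin(t)]);pr=np.array([np.sin(t),np.cos(t)]);v=np.array([0,.072])-E
    print("angle",ths[i],"cost",round(cs[i],3),"wire-to-underside gap",((-v@pr-.003)*1000).round(1),"s",(v@ax*1000).round(1), "costs",np.round(cs[max(0,i-3):i+4],2))
    st=monitor.state();print(G,st["wrist_force"].round(1),st["grip_force"],st["time_s"])
E
python3 -c "
from ang import *
angle()"
```

```text
angle 32.5 cost 1.014 wire-to-underside gap 1.4 s 112.8 costs [1.08 1.06 1.03 1.01 1.04 1.07 1.12]
[0.10035272 0.05301242] [ 0.1  1.  -2.2] 8.870820868760347 20.35
```

>>> step_arm --plan '[[[-0.04, 0, -0.26, 0], [-0.06, 0, -0.5, 0], [-0.06, 0, -0.73, 0], [-0.04, 0, -0.97, 0], [-0.02, 0, -1.2, 0]]]'

```text
time_s: 20.85
tool_pos: [0.583, -0.0911, 0.067]
ee_rot: [-3.141, 0.0, -1.71]
wrist_force: [0.3, -0.2, -2.1]
finger_gap: 0.0412
grip_force: 8.6
```

>>> step_arm --plan '[[[0.05, 0, -0.23, 0], [0.09, 0, -0.4, 0], [0.14, 0, -0.57, 0], [0.18, 0, -0.68, 0]]]'

```text
time_s: 21.25
tool_pos: [0.5822, -0.0965, 0.0871]
ee_rot: [-3.141, 0.0, -1.71]
wrist_force: [-0.5, 0.2, -2.1]
finger_gap: 0.0413
grip_force: 7.2
```

```bash
python3 -c "
from ang import *
angle()"
```

```text
angle 0.0 cost 1.091 wire-to-underside gap 1.1 s 113.2 costs [1.13 1.11 1.1  1.09 1.1  1.12 1.14]
[0.09524157 0.10956759] [-0.3  1.2 -2.3] 7.217506840825081 21.35
```

>>> step_arm --plan '[[[0.04, 0, -0.08, 0], [0.07, 0, -0.16, 0], [0.11, 0, -0.24, 0], [0.15, 0, -0.31, 0], [0.15, 0, -0.31, 0]]]'

```text
time_s: 21.85
tool_pos: [0.5816, -0.1011, 0.0964]
ee_rot: [-3.141, -0.0, -1.71]
wrist_force: [-0.8, -0.9, -1.4]
finger_gap: 0.0413
grip_force: 5.0
```

>>> step_arm --plan '[[[0, 0, 0, 0], [0, 0, 0, 0], [0.04, 0, -0.08, 0], [0.09, 0, -0.16, 0], [0.14, 0, -0.24, 0]]]'

```text
time_s: 22.35
tool_pos: [0.581, -0.1052, 0.1034]
ee_rot: [-3.141, -0.0, -1.709]
wrist_force: [-0.9, -1.4, -1.5]
finger_gap: 0.0411
grip_force: 3.9
```

>>> step_arm --plan '[[[0, 0, 0, 0], [0.05, 0, -0.08, 0], [0.1, 0, -0.17, 0], [0.15, 0, -0.25, 0], [0.15, 0, -0.25, 0]]]'

```text
time_s: 22.85
tool_pos: [0.5805, -0.1097, 0.1112]
ee_rot: [-3.141, 0.0, -1.71]
wrist_force: [-0.4, -0.6, -1.7]
finger_gap: 0.0412
grip_force: 3.1
```

```bash
python3 -c "
from ang import *
angle()"
```

```text
angle -15.0 cost 1.234 wire-to-underside gap 1.8 s 113.2 costs [1.24 1.24 1.24 1.23 1.24 1.25 1.27]
[0.08199726 0.13365068] [ 0.8  0.2 -1.6] 3.2099517434835434 22.95
```

>>> step_arm --plan '[[[0, 0, 0, 0], [0, 0, 0, 0], [0, 0, 0, 0]]]' --grip 40.7

```text
time_s: 23.25
tool_pos: [0.5804, -0.1093, 0.1106]
ee_rot: [3.142, 0.0, -1.709]
wrist_force: [-0.4, 0.1, -0.6]
finger_gap: 0.0408
grip_force: 5.3
```

>>> step_arm --plan '[[[0.09, 0, -0.12, 0], [0.18, 0, -0.23, 0], [0.28, 0, -0.34, 0], [0.38, 0, -0.44, 0], [0.38, 0, -0.44, 0]]]'

```text
time_s: 23.75
tool_pos: [0.5789, -0.1213, 0.1245]
ee_rot: [-3.141, -0.0, -1.71]
wrist_force: [0.2, -0.4, -0.6]
finger_gap: 0.0402
grip_force: 3.8
```

```bash
python3 -c "
from ang import *
angle()
S=snapshot('wrist');pickle.dump(S,open('w7.pkl','wb'));save(S,'w7')
pickle.dump(snapshot('top'),open('t7.pkl','wb'))"
```

```text
angle -27.5 cost 1.265 wire-to-underside gap -2.4 s 115.0 costs [1.28 1.27 1.27 1.27 1.27 1.29 1.31]
[0.07027994 0.14697766] [-0.1  0.2 -0.4] 4.046717584133148 23.85
```

```bash
python3 -c "
from h import *
import pickle
S=pickle.load(open('w7.pkl','rb'));T=pickle.load(open('t7.pkl','rb'));C=snapshot('scene')
a=cv2.resize(S['frame'],(500,312),interpolation=cv2.INTER_AREA)
a2=cv2.resize(S['frame'][0:140,170:420],(500,280),interpolation=cv2.INTER_CUBIC)
b=cv2.resize(C['frame'][215:335,210:310],(290,348),interpolation=cv2.INTER_CUBIC)
c=cv2.resize(T['frame'][130:220,330:450],(290,218),interpolation=cv2.INTER_CUBIC)
L=np.vstack([a,a2]);R=np.vstack([b,c]);R=cv2.copyMakeBorder(R,0,592-R.shape[0],0,0,cv2.BORDER_CONSTANT)
cv2.imwrite('pics/v7.png',np.hstack([L,R])[:,:,::-1])"
```

```text
(no output)
```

View pics/v7.png

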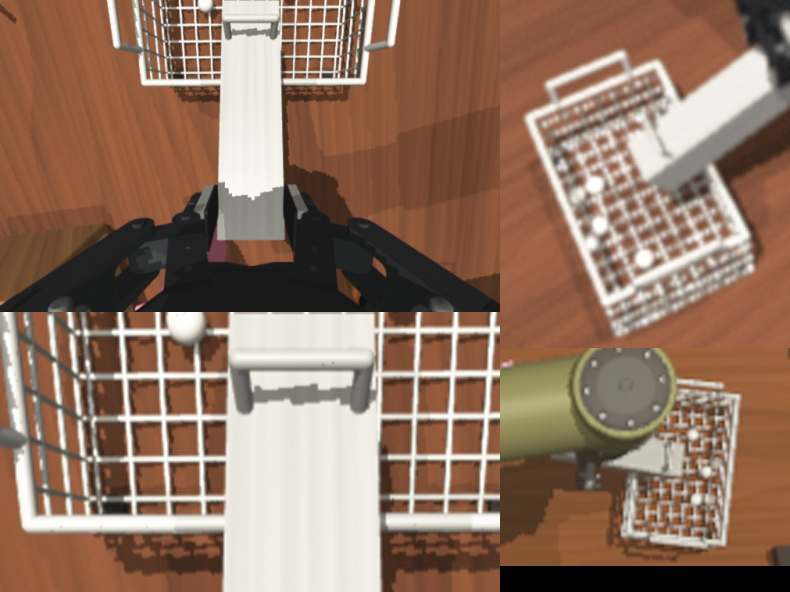

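The last view shows the cup tipped over the rim, mouth down in the basket. There are about five bright beads in the scene crop, at (596,185), (577,195), (600,225), (592,242) and (643,258). I'll check the count by triangulating them.

```bash
cat > cnt.py <<'E'
from h import *
import pickle
from fit import r0,n,u
def count():
    S0=pickle.load(open("s0.pkl","rb"))
    for k in("scene","top"):
        S=snapshot(k);d=S["frame"].astype(int).min(2)-S0[k]["frame"].astype(int).min(2)
        m=(d>40).astype(np.uint8);N,l,s,c=cv2.connectedComponentsWithStats(m)
        out=[]
        for i in range(1,N):
            if s[i,4]<4: continue
            p=atz(S,*c[i],.014)[:2];b=((p-r0)@u,(p-r0)@n)
            if abs(b[0])<.11 and -.135<b[1]<.01: out.append((np.round(c[i],1).tolist(),int(s[i,4]),np.round(p,3).tolist()))
        print(k,len(out),*out,sep="\n ")
E
python3 -c "
from cnt import *
count()"
```

```text
scene
 8
 ([264.4, 264.5], 214, [0.512, -0.209])
 ([260.5, 256.5], 4, [0.484, -0.205])
 ([275.5, 271.5], 4, [0.548, -0.195])
 ([269.8, 273.4], 5, [0.544, -0.211])
 ([239.9, 280.1], 49, [0.515, -0.286])
 ([264.0, 276.2], 6, [0.542, -0.228])
 ([242.7, 294.3], 55, [0.555, -0.299])
 ([259.0, 303.2], 32, [0.601, -0.277])
top
 7
 ([395.1, 154.2], 30, [0.642, -0.233])
 ([391.5, 162.5], 6, [0.615, -0.22])
 ([409.8, 164.9], 17, [0.605, -0.281])
 ([396.6, 174.7], 177, [0.574, -0.236])
 ([419.3, 177.2], 12, [0.564, -0.311])
 ([415.0, 180.6], 20, [0.553, -0.296])
 ([413.4, 192.2], 33, [0.514, -0.29])
```

>>> step_arm --plan '[[[-0.1, 0, 0.1, 0], [-0.2, 0, 0.21, 0], [-0.38, 0, 0.44, 0], [-0.55, 0, 0.69, 0], [-0.69, 0, 0.94, 0]]]' --grip 40

```text
time_s: 24.6
tool_pos: [0.5816, -0.0994, 0.0947]
ee_rot: [3.141, 0.0, -1.709]
wrist_force: [0.9, 2.1, -0.5]
finger_gap: 0.0401
grip_force: 11.6
```

>>> step_arm --plan '[[[-0.12, 0, 0.27, 0], [-0.2, 0, 0.5, 0], [-0.25, 0, 0.72, 0], [-0.3, 0, 0.95, 0], [-0.33, 0, 1.18, 0]]]'

```text
time_s: 25.1
tool_pos: [0.583, -0.0904, 0.0597]
ee_rot: [-3.142, -0.0, -1.71]
wrist_force: [0.2, -0.2, 0.6]
finger_gap: 0.0401
grip_force: 0.0
```

```bash
python3 -c "
from ang import *
angle()"
```

```text
angle 12.5 cost 1.3 wire-to-underside gap -4.6 s 114.8 costs [1.32 1.31 1.3  1.3  1.3  1.31 1.32]
[0.10141401 0.08221969] [-0.4 -0.3 -1. ] 0.0 25.2
```

```bash
cat > free.py <<'E'
from ang import *
from scipy.optimize import differential_evolution
def cupF(x):
    d,z,th,a,dy=x;c,s=np.cos(dy),np.sin(dy);nn=c*n+s*u;uu=c*u-s*n
    ax=np.array([*(-nn*np.cos(th)),np.sin(th)]);pr=np.array([*(nn*np.sin(th)),np.cos(th)]);U=np.array([*uu,0]);o=np.array([*(r0+a*u+d*n),z])
    return np.array([o+l*ax+p*pr+q*U for l in(0,.17) for p in(0,.042) for q in(-.021,.021)])
def free(bounds,names=("scene","top","wrist"),show=True):
    S0=pickle.load(open("s0.pkl","rb"));Ds=[]
    for k in names:
        S=snapshot(k);h=cv2.cvtColor(S["frame"],cv2.COLOR_RGB2HSV);g=(h[...,1]<60)&(h[...,2]>75)
        if k in S0: g&=np.abs(S["frame"].astype(int)-S0[k]["frame"]).max(2)>28
        g=cv2.morphologyEx(g.astype(np.uint8),cv2.MORPH_OPEN,np.ones((4,4)))
        if k=="wrist": g[330:]=0
        N,l,s,c=cv2.connectedComponentsWithStats(g);q=proj(S,[*(r0+.03*n),.08])
        m=np.zeros_like(g)
        for i in range(1,N):
            if s[i,4]>60 and np.hypot(*(c[i]-q))<(90 if k!="wrist" else 260): m[l==i]=1
        Ds.append((S,m>0));print(k,m.sum())
    def cost(x):
        c=0;Q=cupF(x)
        for S,g in Ds:
            P=np.array([proj(S,v) for v in Q]);m=np.zeros((400,640),np.uint8)
            cv2.fillConvexPoly(m,cv2.convexHull((P*16).round().astype(np.int32)),1,shift=4);m=m>0
            c+=1-(m&g).sum()/max(1,(m|g).sum())
        return c/len(Ds)
    r=differential_evolution(cost,bounds,maxiter=45,popsize=12,seed=1,tol=1e-4)
    print("E d,z(mm)",(r.x[:2]*1000).round(1),"th",np.degrees(r.x[2]).round(1),"a",(r.x[3]*1000).round(1),"dy",np.degrees(r.x[4]).round(1),"cost",round(r.fun,3))
    return r.x,Ds
E
python3 -c "
from free import *
B=[(0,.14),(-.005,.14),(-.8,.9),(-.04,.04),(-.5,.5)]
for nm in(('scene','top'),('scene','top','wrist')):
  x,D=free(B,nm)
  t=x[2];v=np.array([0,.072])-x[:2];print('gap',(-v@[np.sin(t),np.cos(t)]-.003)*1e3,'s',v@[-np.cos(t),np.sin(t)]*1e3)
"
```

```text
scene 1264
top 1157
E d,z(mm) [77.8 64.9] th 50.9 a 38.7 dy -15.1 cost 0.449
gap 52.9441119055402 s 54.58909595370825
scene 1266
top 1158
wrist 36979
E d,z(mm) [103.5  -5. ] th 39.4 a -0.5 dy -0.9 cost 0.489
gap 3.1387581406366145 s 128.82562953299526
```

>>> step_arm --plan '[[[0, 0, -0.3, 0], [0, 0, -0.8, 0], [0, 0, -1.6, 0], [0, 0, -2.6, 0], [0, 0, -3.6, 0]]]'

```text
time_s: 25.95
tool_pos: [0.5831, -0.0906, 0.1711]
ee_rot: [-3.14, 0.0, -1.709]
wrist_force: [1.1, -0.8, 0.3]
finger_gap: 0.04
grip_force: 0.0
```

>>> step_arm --plan '[[[0, 0.6, -1, 0], [0, 1.6, -2, 0], [0, 2.8, -3, 0], [0, 4.2, -3, 0], [0, 5.6, -3, 0]]]'

```text
time_s: 26.45
tool_pos: [0.4155, -0.0674, 0.2608]
ee_rot: [-3.138, 0.001, -1.71]
wrist_force: [-1.5, 1.5, 0.4]
finger_gap: 0.0403
grip_force: 0.0
```

```bash
python3 -c "
from free import *
B=[(0,.14),(-.005,.14),(-.8,.9),(-.04,.04),(-.5,.5)]
x,D=free(B,('scene','top'))
t=x[2];v=np.array([0,.072])-x[:2];print('gap',(-v@[np.sin(t),np.cos(t)]-.003)*1e3,'s',v@[-np.cos(t),np.sin(t)]*1e3)
S0=pickle.load(open('s0.pkl','rb'));C=snapshot('scene');T=snapshot('top')
import fit
x,f,D=fit.fit(C,T,S0);print(x,np.degrees(x[2]),f)
from cnt import count
count()"
```

```text
scene 1166
top 2043
E d,z(mm) [101.2  -4.8] th 44.7 a -1.0 dy -9.1 cost 0.463
gap 13.634597806429994 s 125.94872704018407
[-0.00097977  0.10436115  0.62789134  0.00702472] 35.975523950146304 0.31563037529470284
scene
 6
 ([266.4, 253.8], 5, [0.486, -0.187])
 ([268.4, 258.2], 5, [0.501, -0.19])
 ([267.9, 264.5], 66, [0.517, -0.201])
 ([239.7, 280.2], 51, [0.515, -0.286])
 ([242.7, 294.3], 55, [0.555, -0.299])
 ([259.0, 303.2], 32, [0.601, -0.277])
top
 5
 ([409.8, 164.9], 17, [0.605, -0.281])
 ([392.4, 173.4], 99, [0.578, -0.222])
 ([419.3, 177.5], 11, [0.563, -0.311])
 ([415.0, 180.6], 20, [0.553, -0.296])
 ([413.4, 192.2], 33, [0.514, -0.29])
```

```bash
python3 -c "
from bench import robot
print(robot.close_job())"
```

```text
the job is handed in; nothing more can be done
None
```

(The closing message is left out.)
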